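Rotate three railway body shells onto their own colour cradles

ROBOT

A 7-joint arm with a two-finger parallel gripper is mounted at the origin on the work surface. World frame = base frame: x ahead of the robot, y to its left, z up, the work surface at z = 0. Lengths are in m, angles in rad, forces in N, time in s.
With the tool pointing down it reaches from about 0.4 to 0.85 m from the base axis. Payload 6.9 kg.
Tool frame: the origin (TCP) lies midway between the tips of the shut fingers; the grasp point (between the pads) lies 19 mm behind it; z points along the fingers, y is the line along which they close (so a half turn about z gives the same grasp; the last joint's range is limited). The gripper opens to 85 mm and grips with 20 to 120 N. Pads are 22 mm wide; open, the fingers measure 114 mm over their backs; the gripper's body (76 mm by 85 mm) begins 54 mm behind the grasp point. The pads swing forward as they close: fully open they stand 13 mm farther back than shut.
Start: joints at [1.415, 0.507, -0.238, 1.5, 0.126, 1.149, -0.155], TCP at [0.162, -0.604, 0.231] pointing down, gripper open.
Joint ranges: [-3.08, 3.08], [-0.24, 2.05], [-1.43, 1.35], [0, 2.5], [-1.52, 4.66], [0.17, 1.96], [-2.89, 2.89]. Speed limits (rad/s): [2.39, 2.39, 3.14, 3.14, 3.14, 3.14, 3.14].

INTERFACE

Orientations are given as a unit quaternion [w, x, y, z].
In Python, from plant import * gives the robot as it stands.
- The arm moves only by the tool apply_moves, never from a script. Its argument "targets" is a list of rows, each a list of 7 numbers: the opening, from -1 (shut) to 1 (fully open), then the shift along the tool's x, y, z in mm, then the turn, a rotation vector about the tool's x, y, z in rad. A call has 1 to 5 rows; each row shifts and turns the commanded pose from where the row before left it, along the tool's axes as they then stand; what a row does not reach is not made up. A row lasts 1/12 s, in which the tool goes at most 41.7 mm and 7.16 degrees, less where a joint would pass 70% of its speed; a pose out of reach is approached as far as the arm can. A call is refused whole if a number of a shift passes 41.7 or a number of a turn 0.125, either way. A call with a gripper value outside its range is refused whole. The fingers move at their own pace and stop on an object; the grip force is fixed at half the most. Time passes only in rows, so rows that do not move let the fingers close. It gives the time, the measured TCP pose, the force, the opening and the grip force at its end, in the units of the state.
- get_state(): the state, without advancing time (a new reading comes with each control period).
- read_camera(name): name is "side" or "top"; returns a dict with "img" (384x512x3 uint8, red, green, blue), "camera_matrix" (3x3 intrinsics, pixels), "extrinsics" (4x4, takes a point from camera to world coordinates). Camera axes: x right, y up, looking along -z (the intrinsics and any distortion apply to the point x, -y, -z); pixel columns grow to the right and rows downward; lengths in m; the calibration is good to about 2 mm. A picture is of the moment at which its call begins. There is no depth.
- close_job(): hands the job in; it is judged then, once.
The state is a dict: "time_s": time; "qpos": joint angles; "joint_vel": joint speeds; "tau": joint torques, N m; "eef_pos": TCP position; "ee_rot": TCP orientation; "wrist_force": force on the tool from outside, world axes, zero at the start; "wrist_torque": the same for the moment, N m; "finger_gap": finger opening in m; "grip_force": force on a finger pad.
Only numpy, scipy, OpenCV 4.12 (cv2) and the standard library are available. Lean on these libraries where they do the work, as an engineer would, in place of code of your own. Each camera call takes 0.05 s, during which the arm holds its last target. There are 200 camera calls.

TASK

The three railway body shells stand on each other's cradles: put the grey locomotive, red van and blue coach each on the cradle of its own colour, upright, centred between the stop and the open end, and lengthwise along it (either way round). The bench is gritty, so never rest a shell on it: park one centrally along the empty black cradle on the way, and leave that cradle empty at the end. Set the shells down without dropping them, and leave the dish, file and track gauge where they are.

Things in the scene. Friction and masses are not known exactly. Their poses are not given: they have to be found in the camera images.
- shell_grey_centre (a point): Grey plastic locomotive shell (dark side vents, cab at its -x end), loose, upright lengthwise on a wrong cradle at the start. 120 mm long (own x), 34 mm wide (y), 40 mm high (z) at the cab, 34 mm at the hood, flat parallel sides, 0.05 to 0.11 kg. The point is its centre, mid-length, 20 mm above its underside.
- shell_red_centre (a point): Red plastic goods-van shell (white strip along the roof), loose, upright lengthwise on a wrong cradle at the start. 120 mm long (own x), 34 mm wide (y), 40 mm high (z), flat parallel sides, 0.05 to 0.11 kg. The point is its centre, mid-length, 20 mm above its underside.
- shell_blue_centre (a point): Blue plastic coach shell (white windows and roof vents), loose, upright lengthwise on a wrong cradle at the start. 120 mm long (own x), 34 mm wide (y), 40 mm high (z), flat parallel sides, 0.05 to 0.11 kg. The point is its centre, mid-length, 20 mm above its underside.
- deck_grey (a point): Grey cradle, fixed: a low block 160 mm long (own x), 66 mm wide, 14 mm high, tan cork on its flat top, with an end stop of its colour at the +x end (50 mm wide, 14 mm above the top, its inner face 74 mm from this point). The point lies on the top surface, 14 mm above the bench, midway along the length left free by the stop; x runs towards the stop, z up.
- deck_red (a point): Red cradle, fixed: a low block 160 mm long (own x), 66 mm wide, 14 mm high, tan cork on its flat top, with an end stop of its colour at the +x end (50 mm wide, 14 mm above the top, its inner face 74 mm from this point). The point lies on the top surface, 14 mm above the bench, midway along the length left free by the stop; x runs towards the stop, z up.
- deck_blue (a point): Blue cradle, fixed: a low block 160 mm long (own x), 66 mm wide, 14 mm high, tan cork on its flat top, with an end stop of its colour at the +x end (50 mm wide, 14 mm above the top, its inner face 74 mm from this point). The point lies on the top surface, 14 mm above the bench, midway along the length left free by the stop; x runs towards the stop, z up.
- deck_spare (a point): Black (the spare one, empty at the start) cradle, fixed: a low block 160 mm long (own x), 66 mm wide, 14 mm high, tan cork on its flat top, with an end stop of its colour at the +x end (50 mm wide, 14 mm above the top, its inner face 74 mm from this point). The point lies on the top surface, 14 mm above the bench, midway along the length left free by the stop; x runs towards the stop, z up.
- dish_centre (a point): Bystander: white ceramic dish of tiny fence posts, 90 mm across, 22 mm high, loose. The point is its centre, 11 mm above the bench.
- file_centre (a point): Bystander: flat steel file with wooden handle, 220 mm long (own x), 16 mm wide, about 16 mm high, loose. The point is mid-length, 8 mm above the bench.
- gauge_centre (a point): Bystander: aluminium track gauge, a flat bar 90 mm long (own x) with two cross ribs 36 mm wide, 12 mm high, loose. The point is its centre, 6 mm above the bench.
Not all that is in view belongs to the job. Of the things that look like the part that bears shell_grey_centre, the smaller one is meant. Leave any purple look-alike of the part that bears shell_blue_centre alone.

How it is judged:
On the way:
1. one of the shells has been parked, upright and let go, on the black spare cradle (((horizontal distance between shell_grey_centre and deck_spare below 0.02 m and z of shell_grey_centre in the frame of deck_spare between 0.016 and 0.024 m and angle between the x axis of shell_grey_centre and the x axis of deck_spare, either way round below 0.35 rad and angle between shell_grey_centre's own z axis and vertical below 0.1 rad and linear speed of shell_grey below 0.02 m/s and contact force between the fingers and shell_grey below 0.05 N) or (horizontal distance between shell_red_centre and deck_spare below 0.02 m and z of shell_red_centre in the frame of deck_spare between 0.016 and 0.024 m and angle between the x axis of shell_red_centre and the x axis of deck_spare, either way round below 0.35 rad and angle between shell_red_centre's own z axis and vertical below 0.1 rad and linear speed of shell_red below 0.02 m/s and contact force between the fingers and shell_red below 0.05 N) or (horizontal distance between shell_blue_centre and deck_spare below 0.02 m and z of shell_blue_centre in the frame of deck_spare between 0.016 and 0.024 m and angle between the x axis of shell_blue_centre and the x axis of deck_spare, either way round below 0.35 rad and angle between shell_blue_centre's own z axis and vertical below 0.1 rad and linear speed of shell_blue below 0.02 m/s and contact force between the fingers and shell_blue below 0.05 N))), for 0.2 s.
At the end, for the whole second after the job is handed in: Each shell stands on its own colour of cradle: centre within 12 mm horizontally of the deck point, height within 4 mm of standing on the deck, upright within 0.1 rad, lengthwise along it within 0.2 rad (either way round), let go and at rest. The black cradle is thereby empty (horizontal distance between shell_grey_centre and deck_grey below 0.012 m and z of shell_grey_centre in the frame of deck_grey between 0.016 and 0.024 m and angle between the x axis of shell_grey_centre and the x axis of deck_grey, either way round below 0.2 rad and angle between each of shell_grey_centre, shell_red_centre, shell_blue_centre's own z axis and vertical below 0.1 rad and linear speed of each of shell_grey, shell_red, shell_blue below 0.02 m/s and contact force between the fingers and shell_grey below 0.05 N and horizontal distance between shell_red_centre and deck_red below 0.012 m and z of shell_red_centre in the frame of deck_red between 0.016 and 0.024 m and angle between the x axis of shell_red_centre and the x axis of deck_red, either way round below 0.2 rad and contact force between the fingers and shell_red below 0.05 N and horizontal distance between shell_blue_centre and deck_blue below 0.012 m and z of shell_blue_centre in the frame of deck_blue between 0.016 and 0.024 m and angle between the x axis of shell_blue_centre and the x axis of deck_blue, either way round below 0.2 rad and contact force between the fingers and shell_blue below 0.05 N); the robot touches nothing.
It fails at once if a shell rests or lies on the gritty bench (height (world z) of any of shell_grey_centre, shell_red_centre, shell_blue_centre below 0.027 m).
It fails at once if a shell is dropped (falls freely by more than about 18 mm) ((contact force between the fingers and shell_grey below 0.05 N and linear speed of shell_grey above 0.6 m/s) or (contact force between the fingers and shell_red below 0.05 N and linear speed of shell_red above 0.6 m/s) or (contact force between the fingers and shell_blue below 0.05 N and linear speed of shell_blue above 0.6 m/s)).
It fails at once if the dish, file or gauge is moved more than 20 mm (distance of any of dish_centre, file_centre, gauge_centre from where it was at the start of the episode above 0.02 m).
It also fails if it takes over 112 s, if anything falls off the work surface, if the arm or the gripper's body presses on something with over 40 N, if the wrist force passes 120 N, or if a joint passes its speed limit or range.

## Working session

There is one attempt and no reset: what is moved stays moved. The work goes in short steps, Python scripts to look and compute and a tool call to move; the robot and the scene stay as the last step left them, time stands still between calls to the robot, and variables do not carry over. Pictures are saved under pics/ and viewed, at most 14 in all, crops included, and the job is handed in when it is done.

Besides the shell and the picture viewer there is one more tool, called as name(argument=value, ...), one argument or row to a line, values as JSON. apply_moves: Moves the arm, as the interface text tells. Its arguments: {"type":"object","properties":{"targets":{"type":"array","items":{"type":"array","items":{"type":"number"}}}},"required":["targets"]}

```bash
mkdir -p pics
python3 - <<'E'
from plant import *
import cv2
for n in ("top","side"):
    c=read_camera(n); cv2.imwrite(f"pics/{n}0.png",cv2.resize(c["img"][:,:,::-1],(800,600),interpolation=cv2.INTER_CUBIC))
    print(n,c["camera_matrix"].round(2).tolist(),c["extrinsics"].round(4).tolist(),[k for k in c])
s=get_state();print({k:s[k] for k in("time_s","eef_pos","ee_rot","finger_gap")})
E
```

```text
top [[461.25, 0.0, 252.51], [0.0, 461.25, 187.12], [0.0, 0.0, 1.0]] [[-0.0081, 0.9968, -0.0791, 0.4663], [-0.9999, -0.0086, -0.0061, 0.0885], [-0.0068, 0.079, 0.9969, 1.3052], [0.0, 0.0, 0.0, 1.0]] ['img', 'camera_matrix', 'extrinsics']
side [[356.8, 0.0, 260.42], [0.0, 356.8, 189.75], [0.0, 0.0, 1.0]] [[0.7354, 0.5158, -0.4395, 0.1639], [-0.6774, 0.5762, -0.4572, -0.3705], [0.0174, 0.634, 0.7732, 0.808], [0.0, 0.0, 0.0, 1.0]] ['img', 'camera_matrix', 'extrinsics']
{'time_s': 0.1, 'eef_pos': array([ 0.16154238, -0.60328504,  0.23053247]), 'ee_rot': array([-7.89709399e-04,  9.91445189e-01,  1.30521231e-01, -1.48546663e-04]), 'finger_gap': 0.08566014826931205}
```

View pics/top0.png

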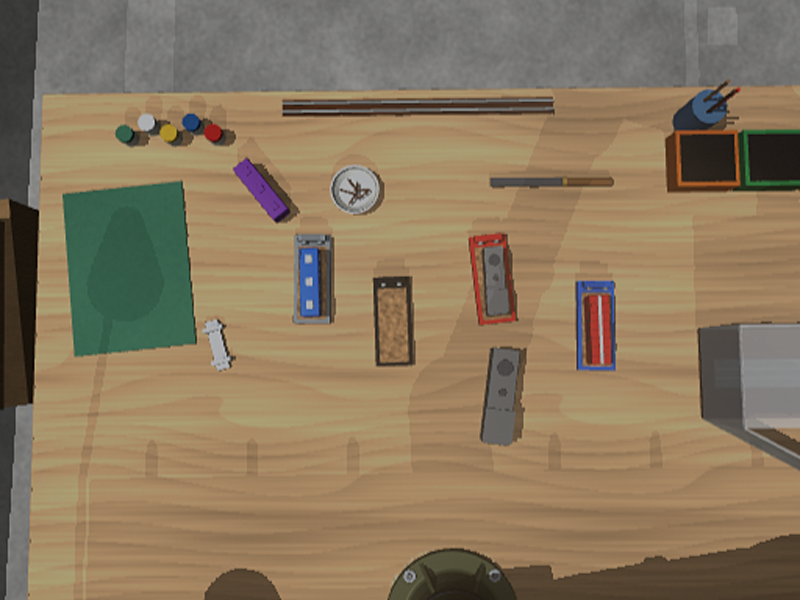

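View pics/side0.png

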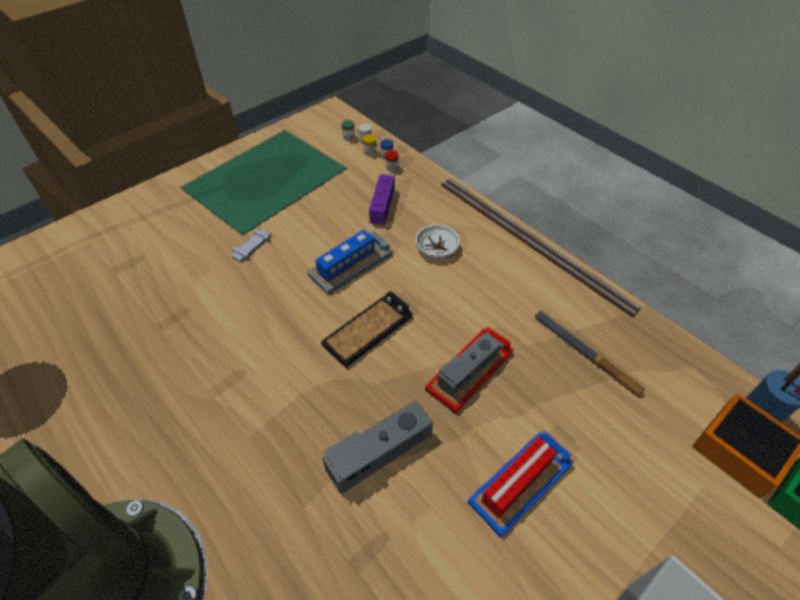

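Grey candidates are (495,280), on the red cradle, and (503,395), on the bench and larger. The smaller one, on the red cradle, fits the description. For blue, the coach is at (310,283) with white windows, and the purple look-alike is at (262,190). I'll confirm both in a crop.

Run:
```python
from plant import *
import cv2
im=read_camera("top")["img"][:,:,::-1]
cv2.imwrite("pics/crop1.png",cv2.resize(im[145:245,184:344],(800,500),interpolation=cv2.INTER_CUBIC))
cv2.imwrite("pics/crop2.png",cv2.resize(im[145:295,290:400],(550,750)[:2],interpolation=cv2.INTER_CUBIC)[:600])
```

```text
(no output)
```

View pics/crop1.png

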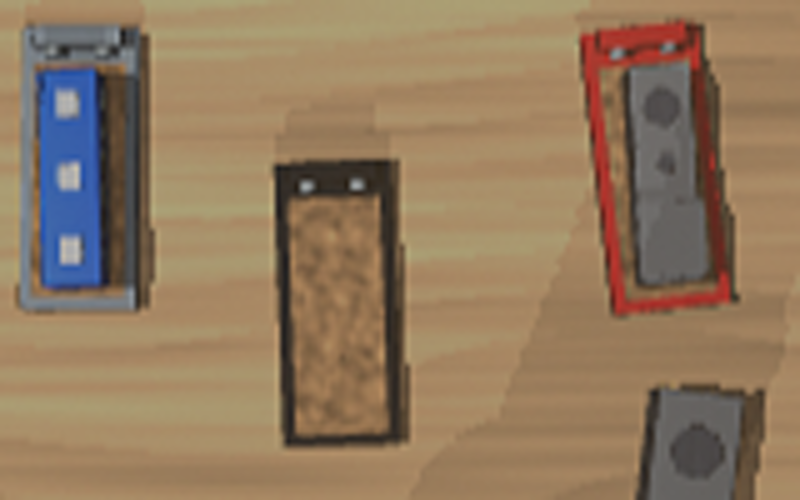

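View pics/crop2.png

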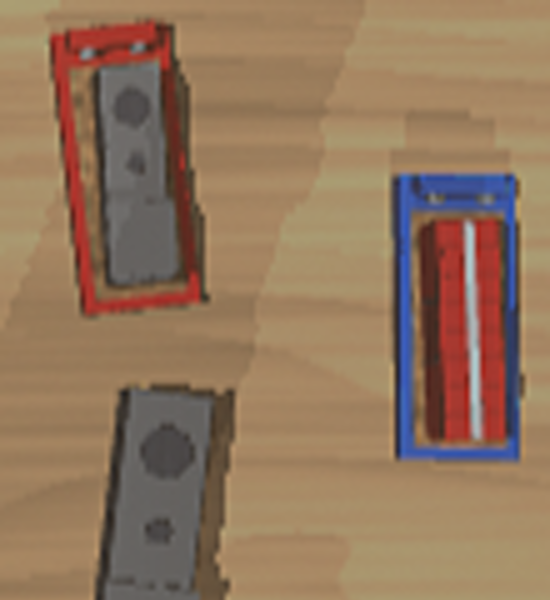

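The crops confirm it. The small grey shell with its cab sits on the red cradle (crop1 630–710, 62–285), and the decoy is clearly bigger. Blue is on the grey cradle, red is on the blue cradle, and black is empty.

```bash
cat > h.py <<'E'
from plant import *
import numpy as np, cv2
from scipy.optimize import least_squares
from scipy.spatial.transform import Rotation as R
def proj(c,P):
    E=c["extrinsics"]; p=(np.asarray(P)-E[:3,3])@E[:3,:3]
    return (p*[1,-1,-1]/-p[:,2:])@c["camera_matrix"].T[:,:2]
def rect(v,x0,x1,w,z):   # far-left, far-right, near-right, near-left
    q=np.array([[x1,w],[x1,-w],[x0,-w],[x0,w]])
    c,s=np.cos(v[2]),np.sin(v[2])
    return np.c_[q@[[c,s],[-s,c]]+v[:2],np.full(4,z) if np.isscalar(z) else z]
DK=(-.074,.086,.033,.014); SH=(-.06,.06,.017,.054)
def fit(c,px,spec):
    return least_squares(lambda v:(proj(c,rect(v,*spec))-px).ravel(),[.5,0,0])
def goto(x,y,z,yaw,n):
    """per-row turn and shift, tool frame: first the turn alone, then n shift rows"""
    s=get_state(); r=R.from_quat(s["ee_rot"],scalar_first=True)
    t=R.from_euler("z",yaw)*R.from_euler("x",np.pi)
    a=(r.inv()*t).as_rotvec()
    if abs(abs(a[2])-np.pi)<1: t=t*R.from_euler("z",np.pi); a=(r.inv()*t).as_rotvec()
    d=np.array([x,y,z])-s["eef_pos"]
    print("turn",a.round(3),"shift total",(t.inv().apply(d)*1e3).round(1),"per row",(t.inv().apply(d)*1e3/n).round(1),"now",s["eef_pos"].round(4),"gap",round(s["finger_gap"],4))
E
cat > fit.py <<'E'
from h import *
u=lambda p,o:(np.array(p)+.5)/5-.5+np.array(o)
A=(184,145);B=(290,145)
D={"dgrey":(u([(25,25),(138,25),(136,308),(20,306)],A),DK),
"dspare":(u([(276,162),(398,160),(405,440),(285,444)],A),DK),
"dred":(u([(582,36),(702,24),(730,300),(614,313)],A),DK),
"dblue":(u([(394,176),(517,176),(519,458),(397,459)],B),DK),
"sblue":(u([(36,70),(98,68),(104,287),(40,289)],A),SH),
"sgrey":(u([(627,66),(694,62),(711,281),(640,286)],A),(-.06,.06,.017,np.array([.048,.048,.054,.054]))),
"sred":(u([(437,220),(502,220),(506,440),(442,440)],B),SH)}
c=read_camera("top");c2=read_camera("side")
k=3; im=cv2.resize(c2["img"][150:345,190:375,::-1],None,fx=k,fy=k,interpolation=cv2.INTER_CUBIC)
for n,(px,sp) in D.items():
    f=fit(c,px,sp); print(n,f.x.round(4).tolist(),"rms px",round((f.fun**2).mean()**.5,2))
    q=proj(c2,rect(f.x,*sp)); q=(q-[190,150]+.5)*k-.5
    cv2.polylines(im,[q.round().astype(int)],True,(0,255,0) if n[0]=="s" else (255,0,255),1)
cv2.imwrite("pics/ov.png",im)
E
python3 fit.py
```

```text
dgrey [0.5907, 0.2454, -0.0123] rms px 0.22
dspare [0.5132, 0.0987, 0.0199] rms px 0.42
dred [0.5867, -0.0799, 0.0899] rms px 0.45
dblue [0.5014, -0.2617, -0.019] rms px 0.44
sblue [0.5858, 0.246, 0.024] rms px 0.07
sgrey [0.5859, -0.0805, 0.043] rms px 0.52
sred [0.499, -0.2589, -0.0102] rms px 0.19
```

View pics/ov.png

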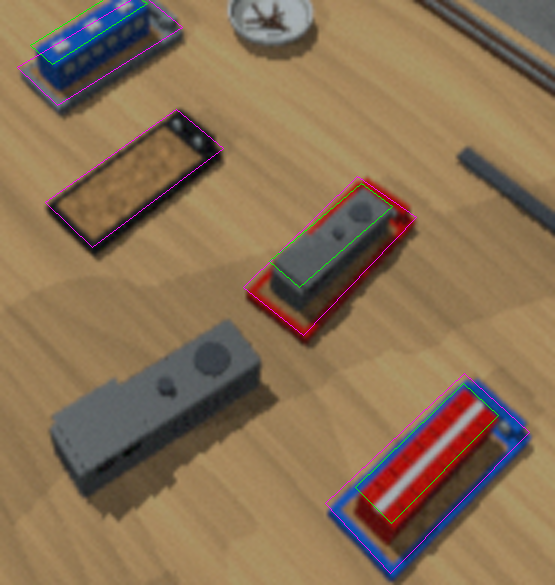

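The side overlay agrees with the top fits to about 1.5 px, roughly 3–4 mm. That offset is the same for decks and shells, so it largely cancels. First I'll swing over.

```bash
python3 -c "
from h import *
goto(.45,-.4,.2,.02,9)"
```

```text
turn [-0.001  0.     0.242] shift total [ 292.4 -197.7   30.9] per row [ 32.5 -22.    3.4] now [ 0.1616 -0.6035  0.2309] gap 0.0852
```

apply_moves(
  targets=[
    [1,0,0,0,0,0,0.12],
    [1,0,0,0,0,0,0.12],
    [1,32,-22,3,0,0,0],
    [1,32,-22,3,0,0,0],
    [1,32,-22,3,0,0,0],
  ],
)

```text
time_s: 0.67
eef_pos: [0.2567, -0.5349, 0.222]
ee_rot: [-0.0, 1.0, 0.01, -0.0]
wrist_force: [1.6, -0.5, 0.6]
finger_gap: 0.0851
grip_force: 0.0
```

apply_moves(
  targets=[
    [1,32,-22,3,0,0,0],
    [1,32,-22,3,0,0,0],
    [1,32,-22,3,0,0,0],
    [1,32,-22,3,0,0,0],
    [1,32,-22,3,0,0,0],
  ],
)

```text
time_s: 1.08
eef_pos: [0.4151, -0.4208, 0.2072]
ee_rot: [0.0, 1.0, 0.011, 0.0]
wrist_force: [-0.2, -1.0, -0.1]
finger_gap: 0.085
grip_force: 0.0
```

```bash
python3 -c "
from h import *
goto(.5858,.246,.15,.024,20)"
```

```text
turn [ 0.    -0.    -0.002] shift total [ 186.6 -662.6   57.2] per row [  9.3 -33.1   2.9] now [ 0.4151 -0.4208  0.2072] gap 0.085
```

apply_moves(
  targets=[
    [1,9,-33,1,0,0,0],
    [1,9,-33,1,0,0,0],
    [1,9,-33,1,0,0,0],
    [1,9,-33,1,0,0,0],
    [1,9,-33,1,0,0,0],
  ],
)

```text
time_s: 1.5
eef_pos: [0.4554, -0.2546, 0.2022]
ee_rot: [0.0, 1.0, 0.011, 0.0]
wrist_force: [0.2, 0.5, 0.3]
finger_gap: 0.0851
grip_force: 0.0
```

apply_moves(
  targets=[
    [1,9,-33,1,0,0,0],
    [1,9,-33,1,0,0,0],
    [1,9,-33,1,0,0,0],
    [1,9,-33,1,0,0,0],
    [1,9,-33,1,0,0,0],
  ],
)

```text
time_s: 1.92
eef_pos: [0.4968, -0.0887, 0.1974]
ee_rot: [0.0, 1.0, 0.011, 0.0]
wrist_force: [0.2, -0.2, 0.4]
finger_gap: 0.0854
grip_force: 0.0
```

apply_moves(
  targets=[
    [1,9,-33,3,0,0,0],
    [1,9,-33,3,0,0,0],
    [1,9,-33,3,0,0,0],
    [1,9,-33,3,0,0,0],
    [1,9,-33,3,0,0,0],
  ],
)

```text
time_s: 2.33
eef_pos: [0.5382, 0.0773, 0.1822]
ee_rot: [0.0, 1.0, 0.011, 0.0]
wrist_force: [-0.1, -0.7, -0.1]
finger_gap: 0.0853
grip_force: 0.0
```

apply_moves(
  targets=[
    [1,9,-33,4,0,0,0],
    [1,9,-33,4,0,0,0],
    [1,9,-33,4,0,0,0],
    [1,9,-33,4,0,0,0],
    [1,0,0,0,0,0,0],
  ],
)

```text
time_s: 2.75
eef_pos: [0.5705, 0.2173, 0.1655]
ee_rot: [-0.003, 1.0, 0.015, -0.0]
wrist_force: [-0.7, 0.5, 0.4]
finger_gap: 0.0855
grip_force: 0.0
```

```bash
python3 -c "
from h import *
goto(.5858,.246,.02,.024,5)"
```

```text
turn [-0.006  0.     0.006] shift total [ 16.  -28.3 145.5] per row [ 3.2 -5.7 29.1] now [0.5705 0.2173 0.1655] gap 0.0855
```

apply_moves(
  targets=[
    [1,16,-28,20,-0.006,0,0.006],
    [1,0,0,25,0,0,0],
    [1,0,0,25,0,0,0],
    [1,0,0,25,0,0,0],
    [1,0,0,0,0,0,0],
  ],
)

```text
time_s: 3.17
eef_pos: [0.5837, 0.2348, 0.0664]
ee_rot: [0.005, 1.0, 0.008, -0.004]
wrist_force: [-1.1, -0.7, -0.7]
finger_gap: 0.0855
grip_force: 0.0
```

```bash
python3 -c "
from h import *
goto(.5858,.246,.02,.024,2)"
```

```text
turn [ 0.009  0.008 -0.008] shift total [  2.4 -11.2  46.4] per row [ 1.2 -5.6 23.2] now [0.5837 0.2348 0.0664] gap 0.0855
```

apply_moves(
  targets=[
    [1,2,-11,0,0.009,0.008,-0.008],
    [1,0,0,0,0,0,0],
    [1,0,0,0,0,0,0],
  ],
)

```text
time_s: 3.42
eef_pos: [0.5892, 0.249, 0.0733]
ee_rot: [-0.003, 1.0, 0.012, 0.005]
wrist_force: [0.7, -0.7, 0.1]
finger_gap: 0.0854
grip_force: 0.0
```

```bash
python3 -c "
from h import *
goto(.5858,.246,.02,.024,2)"
```

```text
turn [-0.005 -0.011  0.001] shift total [-3.5  2.9 53.3] per row [-1.8  1.4 26.6] now [0.5892 0.249  0.0733] gap 0.0854
```

apply_moves(
  targets=[
    [1,0,0,0,0,0,0],
    [1,0,0,0,0,0,0],
    [1,0,0,0,0,0,0],
  ],
)

```text
time_s: 3.67
eef_pos: [0.5888, 0.2472, 0.0722]
ee_rot: [-0.002, 1.0, 0.012, 0.005]
wrist_force: [0.3, -0.1, 0.3]
finger_gap: 0.0855
grip_force: 0.0
```

```bash
python3 -c "
from h import *
goto(.5858,.246,.02,.024,2);s=get_state();print(s['joint_vel'].round(3),s['qpos'].round(3))"
```

```text
turn [-0.003 -0.009 -0.001] shift total [-3.   1.1 52.2] per row [-1.5  0.6 26.1] now [0.5888 0.2472 0.0722] gap 0.0855
[ 0.002  0.006  0.002  0.005  0.    -0.001  0.001] [-0.269  0.682 -0.28   1.664  0.242  0.82  -2.201]
```

apply_moves(
  targets=[
    [1,-3,1,13,-0.003,-0.009,0],
    [1,0,0,13,0,0,0],
    [1,0,0,13,0,0,0],
    [1,0,0,13,0,0,0],
    [1,0,0,0,0,0,0],
  ],
)

```text
time_s: 4.08
eef_pos: [0.5836, 0.2452, 0.0159]
ee_rot: [0.001, 1.0, 0.012, -0.003]
wrist_force: [0.5, -0.5, -0.3]
finger_gap: 0.0856
grip_force: 0.0
```

apply_moves(
  targets=[
    [1,0,0,0,0,0,0],
    [1,0,0,0,0,0,0],
    [1,0,0,0,0,0,0],
  ],
)

```text
time_s: 4.33
eef_pos: [0.5859, 0.2465, 0.0199]
ee_rot: [-0.0, 1.0, 0.012, 0.0]
wrist_force: [-0.4, -0.1, -0.2]
finger_gap: 0.0853
grip_force: 0.0
```

```bash
python3 -c "
from h import *
goto(.5858,.246,.02,.024,1)
cv2.imwrite('pics/g1.png',cv2.resize(read_camera('side')['img'][130:210,170:290,::-1],(720,480),interpolation=cv2.INTER_CUBIC))"
```

```text
turn [-0.001 -0.    -0.   ] shift total [-0.1  0.5 -0.1] per row [-0.1  0.5 -0.1] now [0.5859 0.2465 0.0199] gap 0.0853
```

View pics/g1.png

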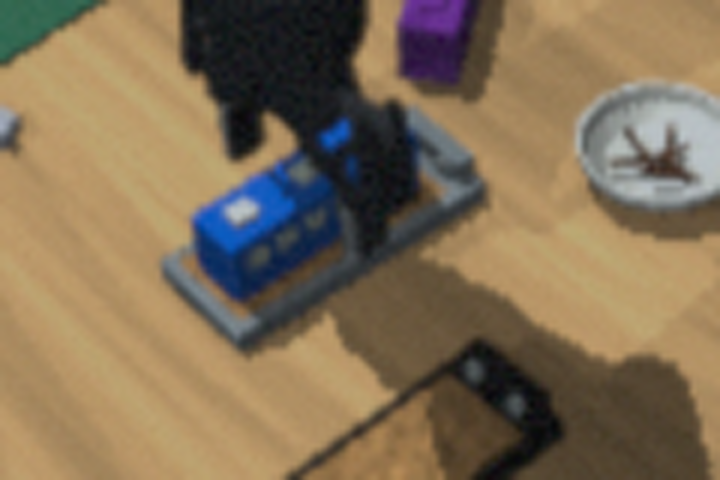

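The fingers straddle the blue coach at its middle (window vent at 300,170). Closing now, with a small upward test.

apply_moves(
  targets=[
    [-1,0,0,0,0,0,0],
    [-1,0,0,0,0,0,0],
    [-1,0,0,0,0,0,0],
    [-1,0,0,0,0,0,0],
    [-1,0,0,0,0,0,0],
  ],
)

```text
time_s: 4.8
eef_pos: [0.5857, 0.2465, 0.0197]
ee_rot: [-0.0, 1.0, 0.012, -0.0]
wrist_force: [-0.9, 0.7, 0.9]
finger_gap: 0.0335
grip_force: 59.9
```

apply_moves(
  targets=[
    [-1,0,0,0,0,0,0],
    [-1,0,0,0,0,0,0],
    [-1,0,0,-5,0,0,0],
    [-1,0,0,-10,0,0,0],
    [-1,0,0,-15,0,0,0],
  ],
)

```text
time_s: 5.22
eef_pos: [0.5845, 0.2458, 0.0487]
ee_rot: [0.001, 1.0, 0.012, -0.002]
wrist_force: [-0.1, -0.2, 0.2]
finger_gap: 0.0333
grip_force: 60.0
```

apply_moves(
  targets=[
    [-1,0,0,-20,0,0,0],
    [-1,0,0,-20,0,0,0],
    [-1,0,0,-10,0,0,0],
    [-1,0,0,0,0,0,0],
    [-1,0,0,0,0,0,0],
  ],
)

```text
time_s: 5.63
eef_pos: [0.5856, 0.2463, 0.0996]
ee_rot: [-0.0, 1.0, 0.012, -0.0]
wrist_force: [-0.6, -0.0, -1.4]
finger_gap: 0.033
grip_force: 60.0
```

```bash
python3 -c "
from h import *
goto(.5132,.0987,.10,.02,10)"
```

```text
turn [-0.     0.     0.004] shift total [-75.4 146.1  -0.4] per row [-7.5 14.6 -0. ] now [0.5856 0.2463 0.0996] gap 0.033
```

apply_moves(
  targets=[
    [-1,-4,8,0,0,0,0.004],
    [-1,-8,15,0,0,0,0],
    [-1,-11,22,0,0,0,0],
    [-1,-11,22,0,0,0,0],
    [-1,-11,22,0,0,0,0],
  ],
)

```text
time_s: 6.05
eef_pos: [0.5405, 0.1546, 0.0977]
ee_rot: [0.001, 1.0, 0.01, -0.002]
wrist_force: [-0.3, -0.1, -0.0]
finger_gap: 0.0331
grip_force: 60.0
```

apply_moves(
  targets=[
    [-1,-11,22,0,0,0,0],
    [-1,-11,20,0,0,0,0],
    [-1,-6,11,0,0,0,0],
    [-1,-2.5,4,0,0,0,0],
    [-1,0,0,0,0,0,0],
  ],
)

```text
time_s: 6.47
eef_pos: [0.5124, 0.0978, 0.0989]
ee_rot: [0.0, 1.0, 0.009, -0.001]
wrist_force: [0.1, 1.2, -0.1]
finger_gap: 0.0332
grip_force: 60.0
```

apply_moves(
  targets=[
    [-1,0,0,15,0,0,0],
    [-1,0,0,20,0,0,0],
    [-1,0,0,15,0,0,0],
    [-1,0,0,6,0,0,0],
    [-1,0,0,2,0,0,0],
  ],
)

```text
time_s: 6.88
eef_pos: [0.5126, 0.1002, 0.04]
ee_rot: [-0.0, 1.0, 0.011, -0.001]
wrist_force: [0.9, -0.2, -0.4]
finger_gap: 0.0333
grip_force: 60.0
```

apply_moves(
  targets=[
    [-1,0,0,0,0,0,0],
    [-1,0,0,0,0,0,0],
    [-1,0,0,0,0,0,0],
    [-1,0,0,0,0,0,0],
  ],
)

```text
time_s: 7.22
eef_pos: [0.5135, 0.099, 0.042]
ee_rot: [-0.0, 1.0, 0.01, 0.0]
wrist_force: [-1.4, 0.1, -0.8]
finger_gap: 0.0334
grip_force: 60.0
```

```bash
python3 -c "
from h import *
goto(.5132,.0987,.021,.02,10)"
```

```text
turn [-0. -0. -0.] shift total [-0.3  0.3 21. ] per row [-0.   0.   2.1] now [0.5135 0.099  0.042 ] gap 0.0334
```

apply_moves(
  targets=[
    [-1,0,0,8,0,0,0],
    [-1,0,0,7,0,0,0],
    [-1,0,0,4,0,0,0],
    [-1,0,0,2,0,0,0],
    [-1,0,0,1,0,0,0],
  ],
)

```text
time_s: 7.63
eef_pos: [0.5123, 0.0986, 0.0195]
ee_rot: [0.0, 1.0, 0.01, -0.001]
wrist_force: [-7.2, -1.3, 22.0]
finger_gap: 0.0331
grip_force: 62.6
```

apply_moves(
  targets=[
    [-1,0,0,0,0,0,0],
    [-1,0,0,0,0,0,0],
    [-1,0,0,0,0,0,0],
    [-1,0,0,0,0,0,0],
  ],
)

```text
time_s: 7.97
eef_pos: [0.5123, 0.0986, 0.0195]
ee_rot: [0.0, 1.0, 0.01, -0.001]
wrist_force: [-2.4, -0.6, 6.0]
finger_gap: 0.0329
grip_force: 60.8
```

Touching down (6 N). Release, dwell, rise.

apply_moves(
  targets=[
    [1,0,0,0,0,0,0],
    [1,0,0,0,0,0,0],
    [1,0,0,0,0,0,0],
    [1,0,0,0,0,0,0],
    [1,0,0,0,0,0,0],
  ],
)

```text
time_s: 8.38
eef_pos: [0.5129, 0.0988, 0.0192]
ee_rot: [0.0, 1.0, 0.01, -0.001]
wrist_force: [0.2, -0.3, -0.7]
finger_gap: 0.0854
grip_force: 0.0
```

apply_moves(
  targets=[
    [1,0,0,0,0,0,0],
    [1,0,0,-15,0,0,0],
    [1,0,0,-30,0,0,0],
    [1,0,0,-30,0,0,0],
    [1,0,0,-20,0,0,0],
  ],
)

```text
time_s: 8.8
eef_pos: [0.5135, 0.0991, 0.1165]
ee_rot: [-0.0, 1.0, 0.01, 0.0]
wrist_force: [0.2, 0.3, -0.3]
finger_gap: 0.0855
grip_force: 0.0
```

```bash
python3 -c "
from h import *
goto(.5859,-.0805,.11,.043,8)"
```

```text
turn [-0.    -0.001 -0.023] shift total [ 64.6 182.6   6.5] per row [ 8.1 22.8  0.8] now [0.5135 0.0991 0.1165] gap 0.0855
```

apply_moves(
  targets=[
    [1,5,13,0,0,0,-0.023],
    [1,10,28,0,0,0,0],
    [1,10,30,0,0,0,0],
    [1,10,30,0,0,0,0],
    [1,10,30,0,0,0,0],
  ],
)

```text
time_s: 9.22
eef_pos: [0.5636, -0.0316, 0.1144]
ee_rot: [0.0, 1.0, 0.022, -0.0]
wrist_force: [0.9, -0.0, -0.6]
finger_gap: 0.0855
grip_force: 0.0
```

apply_moves(
  targets=[
    [1,10,28,0,0,0,0],
    [1,7,17,0,0,0,0],
    [1,3,7,0,0,0,0],
    [1,0,0,0,0,0,0],
    [1,0,0,0,0,0,0],
  ],
)

```text
time_s: 9.63
eef_pos: [0.585, -0.0802, 0.114]
ee_rot: [-0.001, 1.0, 0.022, -0.001]
wrist_force: [-0.7, 1.1, -0.3]
finger_gap: 0.0854
grip_force: 0.0
```

apply_moves(
  targets=[
    [1,0,0,15,0,0,0],
    [1,0,0,15,0,0,0],
    [1,0,0,10,0,0,0],
    [1,0,0,0,0,0,0],
    [1,0,0,0,0,0,0],
  ],
)

```text
time_s: 10.05
eef_pos: [0.5849, -0.0799, 0.074]
ee_rot: [-0.0, 1.0, 0.022, -0.001]
wrist_force: [0.4, 0.4, -0.4]
finger_gap: 0.0853
grip_force: 0.0
```

```bash
python3 -c "
from h import *
goto(.5859,-.0805,.02,.043,5)"
```

```text
turn [-0.001  0.002  0.002] shift total [ 1.   0.7 54. ] per row [ 0.2  0.1 10.8] now [ 0.5849 -0.0799  0.074 ] gap 0.0853
```

apply_moves(
  targets=[
    [1,1,1,15,0,0,0],
    [1,0,0,15,0,0,0],
    [1,0,0,13,0,0,0],
    [1,0,0,8,0,0,0],
    [1,0,0,3,0,0,0],
  ],
)

```text
time_s: 10.47
eef_pos: [0.5862, -0.0819, 0.0198]
ee_rot: [-0.0, 1.0, 0.022, -0.001]
wrist_force: [0.5, -0.4, 0.4]
finger_gap: 0.0856
grip_force: 0.0
```

apply_moves(
  targets=[
    [1,0,0,0,0,0,0],
    [1,0,0,0,0,0,0],
    [1,0,0,0,0,0,0],
  ],
)

```text
time_s: 10.72
eef_pos: [0.587, -0.0822, 0.0211]
ee_rot: [0.0, 1.0, 0.021, 0.0]
wrist_force: [-0.2, 0.5, -0.0]
finger_gap: 0.0852
grip_force: 0.0
```

apply_moves(
  targets=[
    [-1,0,0,0,0,0,0],
    [-1,0,0,0,0,0,0],
    [-1,0,0,0,0,0,0],
    [-1,0,0,0,0,0,0],
    [-1,0,0,0,0,0,0],
  ],
)

```text
time_s: 11.13
eef_pos: [0.5867, -0.0824, 0.0207]
ee_rot: [0.0, 1.0, 0.021, -0.0]
wrist_force: [0.6, 0.2, -0.3]
finger_gap: 0.0329
grip_force: 60.0
```

apply_moves(
  targets=[
    [-1,0,0,0,0,0,0],
    [-1,0,0,0,0,0,0],
    [-1,0,0,-5,0,0,0],
    [-1,0,0,-10,0,0,0],
    [-1,0,0,-15,0,0,0],
  ],
)

```text
time_s: 11.55
eef_pos: [0.5854, -0.0822, 0.0498]
ee_rot: [-0.0, 1.0, 0.022, -0.002]
wrist_force: [0.1, -1.2, -0.1]
finger_gap: 0.0325
grip_force: 60.3
```

apply_moves(
  targets=[
    [-1,0,0,-25,0,0,0],
    [-1,0,0,-30,0,0,0],
    [-1,0,0,-25,0,0,0],
    [-1,0,0,0,0,0,0],
    [-1,0,0,0,0,0,0],
  ],
)

```text
time_s: 11.97
eef_pos: [0.5874, -0.0824, 0.1322]
ee_rot: [0.0, 1.0, 0.021, 0.001]
wrist_force: [0.1, 0.0, -1.4]
finger_gap: 0.0337
grip_force: 60.3
```

```bash
python3 -c "
from h import *
goto(.5907,.2454,.13,-.012,14)"
```

```text
turn [ 0.001 -0.002  0.055] shift total [  -0.6 -327.8    2.2] per row [ -0.  -23.4   0.2] now [ 0.5874 -0.0824  0.1322] gap 0.0337
```

apply_moves(
  targets=[
    [-1,0,-10,0,0,0,0.03],
    [-1,0,-20,0,0,0,0.025],
    [-1,0,-30,0,0,0,0],
    [-1,0,-30,0,0,0,0],
    [-1,0,-30,0,0,0,0],
  ],
)

```text
time_s: 12.38
eef_pos: [0.5859, 0.0385, 0.129]
ee_rot: [0.0, 1.0, -0.007, -0.002]
wrist_force: [0.8, 0.5, 0.2]
finger_gap: 0.0334
grip_force: 60.3
```

apply_moves(
  targets=[
    [-1,0,-30,0,0,0,0],
    [-1,0,-30,0,0,0,0],
    [-1,0,-30,0,0,0,0],
    [-1,0,-30,0,0,0,0],
    [-1,0,-30,0,0,0,0],
  ],
)

```text
time_s: 12.8
eef_pos: [0.5877, 0.1887, 0.1288]
ee_rot: [0.001, 1.0, -0.006, -0.002]
wrist_force: [0.4, -0.3, -0.1]
finger_gap: 0.0328
grip_force: 60.3
```

apply_moves(
  targets=[
    [-1,0,-30,0,0,0,0],
    [-1,0,-18,0,0,0,0],
    [-1,0,-8,0,0,0,0],
    [-1,0,-2,0,0,0,0],
    [-1,0,0,0,0,0,0],
  ],
)

```text
time_s: 13.22
eef_pos: [0.5891, 0.2448, 0.1293]
ee_rot: [0.001, 1.0, -0.006, -0.001]
wrist_force: [-0.1, -0.6, -1.6]
finger_gap: 0.0326
grip_force: 60.3
```

apply_moves(
  targets=[
    [-1,0,0,15,0,0,0],
    [-1,0,0,25,0,0,0],
    [-1,0,0,25,0,0,0],
    [-1,0,0,15,0,0,0],
    [-1,0,0,6,0,0,0],
  ],
)

```text
time_s: 13.63
eef_pos: [0.5884, 0.2419, 0.0414]
ee_rot: [0.002, 1.0, -0.008, -0.002]
wrist_force: [0.4, -0.2, -1.5]
finger_gap: 0.0329
grip_force: 60.3
```

apply_moves(
  targets=[
    [-1,0,0,0,0,0,0],
    [-1,0,0,0,0,0,0],
    [-1,0,0,0,0,0,0],
    [-1,0,0,0,0,0,0],
  ],
)

```text
time_s: 13.97
eef_pos: [0.5903, 0.2457, 0.0456]
ee_rot: [-0.0, 1.0, -0.006, 0.001]
wrist_force: [0.5, -0.0, -1.2]
finger_gap: 0.033
grip_force: 60.3
```

```bash
python3 -c "
from h import *
goto(.5917,.2454,.0207,-.012,5)"
```

```text
turn [-0.001 -0.001 -0.001] shift total [ 1.4  0.3 24.9] per row [0.3 0.1 5. ] now [0.5903 0.2457 0.0456] gap 0.033
```

apply_moves(
  targets=[
    [-1,1,0,8,0,0,0],
    [-1,0,0,8,0,0,0],
    [-1,0,0,5,0,0,0],
    [-1,0,0,2,0,0,0],
    [-1,0,0,1.5,0,0,0],
  ],
)

```text
time_s: 14.38
eef_pos: [0.5898, 0.2453, 0.0206]
ee_rot: [0.001, 1.0, -0.006, -0.001]
wrist_force: [-8.6, -5.1, 27.0]
finger_gap: 0.0331
grip_force: 63.7
```

apply_moves(
  targets=[
    [-1,0,0,0,0,0,0],
    [-1,0,0,0,0,0,0],
    [-1,0,0,0,0,0,0],
    [-1,0,0,0,0,0,0],
  ],
)

```text
time_s: 14.72
eef_pos: [0.5898, 0.2453, 0.0206]
ee_rot: [0.0, 1.0, -0.006, -0.001]
wrist_force: [-4.9, -2.6, 12.2]
finger_gap: 0.0332
grip_force: 61.7
```

apply_moves(
  targets=[
    [1,0,0,0,0,0,0],
    [1,0,0,0,0,0,0],
    [1,0,0,0,0,0,0],
    [1,0,0,0,0,0,0],
    [1,0,0,0,0,0,0],
  ],
)

```text
time_s: 15.13
eef_pos: [0.5903, 0.2457, 0.0194]
ee_rot: [0.0, 1.0, -0.006, -0.001]
wrist_force: [-0.2, 0.8, -0.9]
finger_gap: 0.0852
grip_force: 0.0
```

apply_moves(
  targets=[
    [1,0,0,0,0,0,0],
    [1,0,0,-15,0,0,0],
    [1,0,0,-35,0,0,0],
    [1,0,0,-40,0,0,0],
    [1,0,0,-20,0,0,0],
  ],
)

```text
time_s: 15.55
eef_pos: [0.5918, 0.2466, 0.1338]
ee_rot: [-0.001, 1.0, -0.006, 0.001]
wrist_force: [0.8, 0.7, 1.1]
finger_gap: 0.0857
grip_force: 0.0
```

```bash
python3 -c "
from h import *
goto(.499,-.2589,.13,-.010,15)"
```

```text
turn [-0.002 -0.003 -0.002] shift total [-87.7 506.4   3.8] per row [-5.8 33.8  0.3] now [0.5918 0.2466 0.1338] gap 0.0857
```

apply_moves(
  targets=[
    [1,-4,20,0,0,0,0],
    [1,-6,36,0,0,0,0],
    [1,-6,36,0,0,0,0],
    [1,-6,36,0,0,0,0],
    [1,-6,36,0,0,0,0],
  ],
)

```text
time_s: 15.97
eef_pos: [0.56, 0.0805, 0.1298]
ee_rot: [0.0, 1.0, -0.006, -0.0]
wrist_force: [0.1, -0.4, 1.0]
finger_gap: 0.0855
grip_force: 0.0
```

apply_moves(
  targets=[
    [1,-6,36,0,0,0,0],
    [1,-6,36,0,0,0,0],
    [1,-6,36,0,0,0,0],
    [1,-6,36,0,0,0,0],
    [1,-6,36,0,0,0,0],
  ],
)

```text
time_s: 16.38
eef_pos: [0.5278, -0.0993, 0.1299]
ee_rot: [0.0, 1.0, -0.006, -0.0]
wrist_force: [-0.4, -1.0, -2.1]
finger_gap: 0.0858
grip_force: 0.0
```

apply_moves(
  targets=[
    [1,-6,36,0,0,0,0],
    [1,-6,36,0,0,0,0],
    [1,-6,36,0,0,0,0],
    [1,-6,36,0,0,0,0],
    [1,-5,18,0,0,0,0],
  ],
)

```text
time_s: 16.8
eef_pos: [0.4957, -0.2648, 0.1297]
ee_rot: [0.001, 1.0, -0.009, -0.001]
wrist_force: [0.7, -0.7, 0.9]
finger_gap: 0.0853
grip_force: 0.0
```

apply_moves(
  targets=[
    [1,0,0,15,0,0,0],
    [1,0,0,20,0,0,0],
    [1,0,0,15,0,0,0],
    [1,0,0,0,0,0,0],
    [1,0,0,0,0,0,0],
  ],
)

```text
time_s: 17.22
eef_pos: [0.4969, -0.259, 0.0794]
ee_rot: [-0.0, 1.0, -0.006, -0.001]
wrist_force: [-0.6, -0.1, 0.1]
finger_gap: 0.0852
grip_force: 0.0
```

apply_moves(
  targets=[
    [1,0,0,0,0,0,0],
    [1,0,0,0,0,0,0],
  ],
)

```text
time_s: 17.38
eef_pos: [0.498, -0.2594, 0.0809]
ee_rot: [0.0, 1.0, -0.006, 0.0]
wrist_force: [0.4, 0.1, -0.3]
finger_gap: 0.0853
grip_force: 0.0
```

```bash
python3 -c "
from h import *
goto(.499,-.2589,.02,-.010,5)"
```

```text
turn [ 0.001 -0.001 -0.002] shift total [ 1.  -0.5 60.9] per row [ 0.2 -0.1 12.2] now [ 0.498  -0.2594  0.0809] gap 0.0853
```

apply_moves(
  targets=[
    [1,1,0,16,0,0,0],
    [1,0,0,18,0,0,0],
    [1,0,0,15,0,0,0],
    [1,0,0,8,0,0,0],
    [1,0,0,3.5,0,0,0],
  ],
)

```text
time_s: 17.8
eef_pos: [0.4981, -0.2591, 0.0189]
ee_rot: [-0.0, 1.0, -0.006, -0.001]
wrist_force: [-0.1, -0.9, -1.0]
finger_gap: 0.0854
grip_force: 0.0
```

apply_moves(
  targets=[
    [1,0,0,0,0,0,0],
    [1,0,0,0,0,0,0],
    [1,0,0,0,0,0,0],
  ],
)

```text
time_s: 18.05
eef_pos: [0.4988, -0.2595, 0.0202]
ee_rot: [0.0, 1.0, -0.006, 0.0]
wrist_force: [-0.4, -0.4, -0.1]
finger_gap: 0.0851
grip_force: 0.0
```

apply_moves(
  targets=[
    [-1,0,0,0,0,0,0],
    [-1,0,0,0,0,0,0],
    [-1,0,0,0,0,0,0],
    [-1,0,0,0,0,0,0],
    [-1,0,0,0,0,0,0],
  ],
)

```text
time_s: 18.47
eef_pos: [0.4985, -0.2594, 0.0198]
ee_rot: [0.0, 1.0, -0.006, -0.0]
wrist_force: [1.1, -0.1, -0.3]
finger_gap: 0.0334
grip_force: 59.6
```

apply_moves(
  targets=[
    [-1,0,0,0,0,0,0],
    [-1,0,0,0,0,0,0],
    [-1,0,0,-5,0,0,0],
    [-1,0,0,-10,0,0,0],
    [-1,0,0,-15,0,0,0],
  ],
)

```text
time_s: 18.88
eef_pos: [0.4973, -0.2588, 0.049]
ee_rot: [-0.001, 1.0, -0.006, -0.002]
wrist_force: [0.0, -0.6, 0.1]
finger_gap: 0.0332
grip_force: 59.5
```

apply_moves(
  targets=[
    [-1,0,0,-25,0,0,0],
    [-1,0,0,-30,0,0,0],
    [-1,0,0,-20,0,0,0],
    [-1,0,0,0,0,0,0],
    [-1,0,0,0,0,0,0],
  ],
)

```text
time_s: 19.3
eef_pos: [0.4988, -0.2595, 0.1259]
ee_rot: [0.001, 1.0, -0.006, 0.001]
wrist_force: [0.7, 0.0, -1.2]
finger_gap: 0.0333
grip_force: 59.5
```

```bash
python3 -c "
from h import *
goto(.5867,-.0799,.12,.09,8)"
```

```text
turn [ 0.001 -0.001 -0.102] shift total [ 103.7 -171.     5.9] per row [ 13.  -21.4   0.7] now [ 0.4988 -0.2595  0.1259] gap 0.0333
```

apply_moves(
  targets=[
    [-1,0,0,0,0,0,-0.05],
    [-1,0,0,0,0,0,-0.052],
    [-1,8,-13,0,0,0,0],
    [-1,13,-22,0,0,0,0],
    [-1,15,-25,0,0,0,0],
  ],
)

```text
time_s: 19.72
eef_pos: [0.5274, -0.1972, 0.1229]
ee_rot: [-0.0, 0.999, 0.043, -0.002]
wrist_force: [-1.1, 0.9, -0.6]
finger_gap: 0.0335
grip_force: 59.5
```

apply_moves(
  targets=[
    [-1,17,-28,0,0,0,0],
    [-1,17,-28,0,0,0,0],
    [-1,17,-28,0,0,0,0],
    [-1,11,-18,0,0,0,0],
    [-1,6,-9,0,0,0,0],
  ],
)

```text
time_s: 20.13
eef_pos: [0.5869, -0.0753, 0.1231]
ee_rot: [-0.001, 0.999, 0.047, -0.001]
wrist_force: [-0.2, -0.6, -1.5]
finger_gap: 0.0339
grip_force: 59.5
```

apply_moves(
  targets=[
    [-1,0,0,15,0,0,0],
    [-1,0,0,25,0,0,0],
    [-1,0,0,20,0,0,0],
    [-1,0,0,14,0,0,0],
    [-1,0,0,6,0,0,0],
  ],
)

```text
time_s: 20.55
eef_pos: [0.5841, -0.0808, 0.0412]
ee_rot: [-0.0, 0.999, 0.044, -0.003]
wrist_force: [0.6, 1.2, -1.1]
finger_gap: 0.0333
grip_force: 59.5
```

apply_moves(
  targets=[
    [-1,0,0,0,0,0,0],
    [-1,0,0,0,0,0,0],
    [-1,0,0,0,0,0,0],
    [-1,0,0,0,0,0,0],
  ],
)

```text
time_s: 20.88
eef_pos: [0.5871, -0.0799, 0.0452]
ee_rot: [0.0, 0.999, 0.045, 0.0]
wrist_force: [-0.5, -0.3, -0.4]
finger_gap: 0.0332
grip_force: 59.5
```

```bash
python3 -c "
from h import *
goto(.5867,-.0799,.0198,.09,5)"
```

```text
turn [ 0.    -0.001 -0.001] shift total [-0.4 -0.1 25.4] per row [-0.1 -0.   5.1] now [ 0.5871 -0.0799  0.0452] gap 0.0332
```

apply_moves(
  targets=[
    [-1,0,0,8,0,0,0],
    [-1,0,0,8,0,0,0],
    [-1,0,0,5,0,0,0],
    [-1,0,0,2.5,0,0,0],
    [-1,0,0,1.5,0,0,0],
  ],
)

```text
time_s: 21.3
eef_pos: [0.5857, -0.0796, 0.0197]
ee_rot: [0.0, 0.999, 0.045, -0.001]
wrist_force: [-10.1, 0.4, 27.5]
finger_gap: 0.033
grip_force: 62.7
```

apply_moves(
  targets=[
    [-1,0,0,0,0,0,0],
    [-1,0,0,0,0,0,0],
    [-1,0,0,0,0,0,0],
    [-1,0,0,0,0,0,0],
  ],
)

```text
time_s: 21.63
eef_pos: [0.5857, -0.0796, 0.0197]
ee_rot: [0.0, 0.999, 0.045, -0.001]
wrist_force: [-4.3, -0.7, 9.5]
finger_gap: 0.033
grip_force: 60.5
```

apply_moves(
  targets=[
    [1,0,0,0,0,0,0],
    [1,0,0,0,0,0,0],
    [1,0,0,0,0,0,0],
    [1,0,0,0,0,0,0],
    [1,0,0,0,0,0,0],
  ],
)

```text
time_s: 22.05
eef_pos: [0.5865, -0.0796, 0.019]
ee_rot: [-0.0, 0.999, 0.045, -0.001]
wrist_force: [-0.1, -0.2, -0.4]
finger_gap: 0.0853
grip_force: 0.0
```

apply_moves(
  targets=[
    [1,0,0,0,0,0,0],
    [1,0,0,-15,0,0,0],
    [1,0,0,-35,0,0,0],
    [1,0,0,-30,0,0,0],
    [1,0,0,-15,0,0,0],
  ],
)

```text
time_s: 22.47
eef_pos: [0.5879, -0.0795, 0.1176]
ee_rot: [0.0, 0.999, 0.045, 0.001]
wrist_force: [0.1, 0.1, 0.7]
finger_gap: 0.0855
grip_force: 0.0
```

```bash
python3 -c "
from h import *
goto(.5125,.0986,.12,.02,8)"
```

```text
turn [ 0.    -0.003  0.07 ] shift total [ -71.9 -179.6   -2.4] per row [ -9.  -22.4  -0.3] now [ 0.5879 -0.0795  0.1176] gap 0.0855
```

apply_moves(
  targets=[
    [1,0,0,0,0,0,0.07],
    [1,-8,-20,0,0,0,0],
    [1,-12,-30,0,0,0,0],
    [1,-13,-32,0,0,0,0],
    [1,-13,-32,0,0,0,0],
  ],
)

```text
time_s: 22.88
eef_pos: [0.5377, 0.0342, 0.1143]
ee_rot: [-0.0, 1.0, 0.009, -0.0]
wrist_force: [1.1, 0.2, -0.2]
finger_gap: 0.0855
grip_force: 0.0
```

apply_moves(
  targets=[
    [1,-13,-32,0,0,0,0],
    [1,-8,-21,0,0,0,0],
    [1,-4,-10,0,0,0,0],
    [1,0,0,10,0,0,0],
    [1,0,0,15,0,0,0],
  ],
)

```text
time_s: 23.3
eef_pos: [0.5134, 0.0955, 0.0897]
ee_rot: [0.0, 1.0, 0.01, 0.001]
wrist_force: [0.2, 0.1, -0.7]
finger_gap: 0.0858
grip_force: 0.0
```

apply_moves(
  targets=[
    [1,0,0,10,0,0,0],
    [1,0,0,0,0,0,0],
    [1,0,0,0,0,0,0],
    [1,0,0,0,0,0,0],
    [1,0,0,0,0,0,0],
  ],
)

```text
time_s: 23.72
eef_pos: [0.5126, 0.0954, 0.0797]
ee_rot: [-0.0, 1.0, 0.009, -0.0]
wrist_force: [-0.5, 0.2, -0.2]
finger_gap: 0.0851
grip_force: 0.0
```

```bash
python3 -c "
from h import *
goto(.5125,.0986,.0197,.02,5)"
```

```text
turn [-0.     0.    -0.001] shift total [-0.  -3.2 60. ] per row [-0.  -0.6 12. ] now [0.5126 0.0954 0.0797] gap 0.0851
```

apply_moves(
  targets=[
    [1,0,-3,16,0,0,0],
    [1,0,0,18,0,0,0],
    [1,0,0,15,0,0,0],
    [1,0,0,8,0,0,0],
    [1,0,0,3,0,0,0],
  ],
)

```text
time_s: 24.13
eef_pos: [0.5116, 0.0987, 0.0185]
ee_rot: [0.0, 1.0, 0.01, -0.001]
wrist_force: [-0.7, -0.4, 0.0]
finger_gap: 0.0856
grip_force: 0.0
```

apply_moves(
  targets=[
    [1,0,0,0,0,0,0],
    [1,0,0,0,0,0,0],
    [1,0,0,0,0,0,0],
  ],
)

```text
time_s: 24.38
eef_pos: [0.5125, 0.099, 0.0201]
ee_rot: [-0.0, 1.0, 0.01, 0.0]
wrist_force: [-0.2, -0.4, -0.1]
finger_gap: 0.0854
grip_force: 0.0
```

apply_moves(
  targets=[
    [-1,0,0,0,0,0,0],
    [-1,0,0,0,0,0,0],
    [-1,0,0,0,0,0,0],
    [-1,0,0,0,0,0,0],
    [-1,0,0,0,0,0,0],
  ],
)

```text
time_s: 24.8
eef_pos: [0.5121, 0.099, 0.0197]
ee_rot: [-0.0, 1.0, 0.01, -0.0]
wrist_force: [-0.3, 0.8, 2.0]
finger_gap: 0.0333
grip_force: 59.5
```

apply_moves(
  targets=[
    [-1,0,0,0,0,0,0],
    [-1,0,0,0,0,0,0],
    [-1,0,0,-5,0,0,0],
    [-1,0,0,-10,0,0,0],
    [-1,0,0,-15,0,0,0],
  ],
)

```text
time_s: 25.22
eef_pos: [0.511, 0.0987, 0.0491]
ee_rot: [0.0, 1.0, 0.01, -0.002]
wrist_force: [1.1, 0.2, -0.2]
finger_gap: 0.0334
grip_force: 59.6
```

apply_moves(
  targets=[
    [-1,0,0,-30,0,0,0],
    [-1,0,0,-35,0,0,0],
    [-1,0,0,-25,0,0,0],
    [-1,0,0,0,0,0,0],
    [-1,0,0,0,0,0,0],
  ],
)

```text
time_s: 25.63
eef_pos: [0.5128, 0.0991, 0.1412]
ee_rot: [-0.0, 1.0, 0.01, 0.001]
wrist_force: [-0.6, -0.9, -1.1]
finger_gap: 0.0333
grip_force: 59.7
```

```bash
python3 -c "
from h import *
goto(.5014,-.2617,.14,-.019,14)"
```

```text
turn [-0.001 -0.003  0.039] shift total [ -4.5 360.9   1.2] per row [-0.3 25.8  0.1] now [0.5128 0.0991 0.1412] gap 0.0333
```

apply_moves(
  targets=[
    [-1,0,0,0,0,0,0.039],
    [-1,-0.5,12,0,0,0,0],
    [-1,-0.5,24,0,0,0,0],
    [-1,-0.5,31,0,0,0,0],
    [-1,-0.5,31,0,0,0,0],
  ],
)

```text
time_s: 26.05
eef_pos: [0.507, -0.0004, 0.1382]
ee_rot: [0.0, 1.0, -0.008, -0.002]
wrist_force: [1.0, -1.5, -1.3]
finger_gap: 0.0332
grip_force: 59.7
```

apply_moves(
  targets=[
    [-1,-0.5,31,0,0,0,0],
    [-1,-0.5,31,0,0,0,0],
    [-1,-0.5,31,0,0,0,0],
    [-1,-0.5,31,0,0,0,0],
    [-1,-0.5,31,0,0,0,0],
  ],
)

```text
time_s: 26.47
eef_pos: [0.501, -0.1563, 0.1382]
ee_rot: [-0.0, 1.0, -0.009, -0.002]
wrist_force: [0.7, 0.3, -1.5]
finger_gap: 0.0333
grip_force: 59.7
```

apply_moves(
  targets=[
    [-1,0,31,0,0,0,0],
    [-1,0,31,0,0,0,0],
    [-1,0,25,0,0,0,0],
    [-1,0,14,0,0,0,0],
    [-1,0,7,0,0,0,0],
  ],
)

```text
time_s: 26.88
eef_pos: [0.499, -0.2647, 0.1382]
ee_rot: [0.0, 1.0, -0.011, -0.002]
wrist_force: [0.9, 0.0, -1.2]
finger_gap: 0.0332
grip_force: 59.7
```

apply_moves(
  targets=[
    [-1,0,0,15,0,0,0],
    [-1,0,0,28,0,0,0],
    [-1,0,0,28,0,0,0],
    [-1,0,0,16,0,0,0],
    [-1,0,0,8,0,0,0],
  ],
)

```text
time_s: 27.3
eef_pos: [0.4991, -0.2596, 0.0417]
ee_rot: [-0.001, 1.0, -0.008, -0.002]
wrist_force: [0.4, 0.8, -0.6]
finger_gap: 0.0334
grip_force: 59.7
```

apply_moves(
  targets=[
    [-1,0,0,0,0,0,0],
    [-1,0,0,0,0,0,0],
    [-1,0,0,0,0,0,0],
    [-1,0,0,0,0,0,0],
  ],
)

```text
time_s: 27.63
eef_pos: [0.5013, -0.262, 0.0456]
ee_rot: [0.0, 1.0, -0.009, 0.001]
wrist_force: [-0.7, 0.8, -1.0]
finger_gap: 0.0333
grip_force: 59.7
```

```bash
python3 -c "
from h import *
goto(.5014,-.2617,.0197,-.019,5)"
```

```text
turn [ 0.001 -0.001  0.   ] shift total [ 0.1 -0.3 25.9] per row [ 0.  -0.1  5.2] now [ 0.5013 -0.262   0.0456] gap 0.0333
```

apply_moves(
  targets=[
    [-1,0,0,8,0,0,0],
    [-1,0,0,8,0,0,0],
    [-1,0,0,5,0,0,0],
    [-1,0,0,3,0,0,0],
    [-1,0,0,1.5,0,0,0],
  ],
)

```text
time_s: 28.05
eef_pos: [0.4999, -0.2617, 0.0196]
ee_rot: [0.0, 1.0, -0.01, -0.001]
wrist_force: [-9.7, 4.7, 33.5]
finger_gap: 0.0331
grip_force: 63.8
```

apply_moves(
  targets=[
    [-1,0,0,0,0,0,0],
    [-1,0,0,0,0,0,0],
    [-1,0,0,0,0,0,0],
    [-1,0,0,0,0,0,0],
  ],
)

```text
time_s: 28.38
eef_pos: [0.4999, -0.2617, 0.0196]
ee_rot: [0.0, 1.0, -0.01, -0.001]
wrist_force: [-4.6, 2.6, 13.9]
finger_gap: 0.0336
grip_force: 61.4
```

apply_moves(
  targets=[
    [1,0,0,0,0,0,0],
    [1,0,0,0,0,0,0],
    [1,0,0,0,0,0,0],
    [1,0,0,0,0,0,0],
    [1,0,0,0,0,0,0],
  ],
)

```text
time_s: 28.8
eef_pos: [0.5004, -0.2619, 0.0185]
ee_rot: [-0.0, 1.0, -0.01, -0.001]
wrist_force: [-0.2, 0.4, 0.0]
finger_gap: 0.0854
grip_force: 0.0
```

apply_moves(
  targets=[
    [1,0,0,0,0,0,0],
    [1,0,0,-15,0,0,0],
    [1,0,0,-40,0,0,0],
    [1,0,0,-40,0,0,0],
    [1,0,0,-40,0,0,0],
  ],
)

```text
time_s: 29.22
eef_pos: [0.5001, -0.2615, 0.155]
ee_rot: [-0.0, 1.0, -0.009, -0.001]
wrist_force: [0.2, -0.5, -0.4]
finger_gap: 0.0853
grip_force: 0.0
```

apply_moves(
  targets=[
    [1,0,35,-15,0,0,0],
    [1,0,40,0,0,0,0],
    [1,0,40,0,0,0,0],
    [1,0,40,0,0,0,0],
    [1,0,20,0,0,0,0],
  ],
)

```text
time_s: 29.63
eef_pos: [0.495, -0.443, 0.1686]
ee_rot: [0.002, 1.0, -0.012, -0.001]
wrist_force: [-0.2, -1.1, 0.2]
finger_gap: 0.085
grip_force: 0.0
```

apply_moves(
  targets=[
    [1,-20,30,0,0,0,0],
    [1,-20,30,0,0,0,0],
    [1,-20,20,0,0,0,0],
    [1,0,0,0,0,0,0],
    [1,0,0,0,0,0,0],
  ],
)

```text
time_s: 30.05
eef_pos: [0.4333, -0.5177, 0.1683]
ee_rot: [0.0, 1.0, -0.012, -0.001]
wrist_force: [-0.1, 0.8, -0.2]
finger_gap: 0.0857
grip_force: 0.0
```

Run:
```python
from h import *
c=read_camera("top")
print(get_state()["time_s"])
im=c["img"][145:245,184:404,::-1]
im=cv2.resize(im,(800,364),interpolation=cv2.INTER_CUBIC)
k=800/220
for v in ([.5907,.2454,-.0123],[.5132,.0987,.0199],[.5867,-.0799,.0899],[.5014,-.2617,-.019]):
    for sp,col in((SH,(0,255,0)),(DK,(255,0,255))):
        q=(proj(c,rect(v,*sp))-[184,145]+.5)*k-.5
        cv2.polylines(im,[q.round().astype(int)],True,col,1)
cv2.imwrite("pics/end.png",im)
```

```text
30.1
```

View pics/end.png

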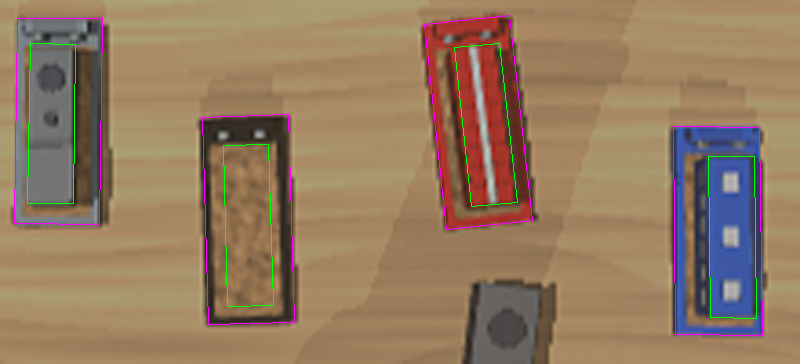

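The end picture shows grey on grey (50,125), red on red (485,125) and blue on blue (732,237). Each lies within about 2 mm of the centred outline, black is empty (248,225), and the arm is clear. Handing in.

apply_moves(
  targets=[
    [1,0,0,0,0,0,0],
    [1,0,0,0,0,0,0],
    [1,0,0,0,0,0,0],
    [1,0,0,0,0,0,0],
  ],
)

```text
time_s: 30.43
eef_pos: [0.4366, -0.5149, 0.169]
ee_rot: [-0.0, 1.0, -0.009, -0.0]
wrist_force: [0.9, 0.2, 0.5]
finger_gap: 0.0851
grip_force: 0.0
```

```bash
python3 -c "
from plant import *
print(close_job())"
```

```text
the job is handed in; nothing more can be done
None
```

The job is handed in at about 30 s of the 112 s limit, with no verdict returned: the last top picture shows all three shells on their own colours within about 2 mm of centre and the black cradle empty after parking the blue coach there.

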